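Clamp a photograph evenly in its frame

TASK

Tighten the four corner clamping levers of the square frame that holds the photograph, evenly and crosswise so the pane does not crack: first turn each lever clockwise about half way, doing one diagonal pair of corners and then the other pair, and only when all four are half way go round again, one diagonal pair and then the other, turning each fully home to its stop.

Things in the scene. Friction and masses are not known exactly. Their poses are not given: they have to be found in the camera images.
- frame: Fixed square aluminium print frame, 160 x 160 x 20 mm high, a photograph under a clear pane in its middle, a black clamping lever at each corner. Origin: centre of its underside, on the desk; z up, x and y along its sides. A loose black loupe, 34 mm tall, stands on the pane. The narrower empty frame nearby (150 x 90 mm, two levers) is not part of the job.
- lever_1 (a joint): Lever at the frame's +x +y corner (pivot (60, 60) mm), opposite lever_3. At 0 rad (loose) it points 10 deg clockwise of the frame's +x; grows turning clockwise from above to a stop at 1.4 (fully tight); starts 0 to 0.15. All four levers are alike: arm 10 mm wide, 34 to 44 mm above the desk, with an upright round grip at its end, 16 mm diameter, 42 mm from the pivot, 32 to 60 mm above the desk.
- lever_2 (a joint): Lever at the frame's -x +y corner (pivot (-60, 60) mm), opposite lever_4. At 0 rad (loose) it points 10 deg clockwise of the frame's +y; grows turning clockwise from above to a stop at 1.4 (fully tight); starts 0 to 0.15. All four levers: hub 20 mm diameter, top 50 mm above the desk; about 3 N at the grip turns it.
- lever_3 (a joint): Lever at the frame's -x -y corner (pivot (-60, -60) mm), opposite lever_1. At 0 rad (loose) it points 10 deg clockwise of the frame's -x; grows turning clockwise from above to a stop at 1.4 (fully tight); starts 0 to 0.15. All four levers: no spring back, each stays where it is left; can be pushed round sideways by the grip.
- lever_4 (a joint): Lever at the frame's +x -y corner (pivot (60, -60) mm), opposite lever_2. At 0 rad (loose) it points 10 deg clockwise of the frame's -y; grows turning clockwise from above to a stop at 1.4 (fully tight); starts 0 to 0.15. Shape and stiffness as the other three.
Not all that is in view belongs to the job. Several things have the shape of the frame; the one meant has the colours described above.

How it is judged:
By the outcome, as a careful person would: the job done as asked, in the order asked, and still so for the second after the job is handed in, with the robot touching nothing.
It also fails if it takes over 70 s, if anything falls off the work surface, if the arm or the gripper's body presses on something with over 40 N, if the wrist force passes 120 N, or if a joint passes its speed limit or range.

ROBOT

A 7-joint arm with a two-finger parallel gripper is mounted at the origin on the work surface. World frame = base frame: x ahead of the robot, y to its left, z up, the work surface at z = 0. Lengths are in m, angles in rad, forces in N, time in s.
With the tool pointing down it reaches from about 0.425 to 0.875 m from the base axis. Payload 4.7 kg.
Tool frame: the origin (TCP) lies between the finger pads; the fingertips stand 14 mm ahead of it and the grasp point (between the pads) lies 5 mm behind it; z points along the fingers, y is the line along which they close (so a half turn about z gives the same grasp; the last joint's range is limited). The gripper opens to 87 mm and grips with 3 to 60 N. Pads are 19 mm wide; open, the fingers measure 117 mm over their backs; the gripper's body (75 mm by 190 mm) begins 51 mm behind the grasp point.
Start: joints at [1.159, 0.321, -0.07, 1.45, 0.023, 1.371, -0.057], TCP at [0.268, -0.592, 0.237] pointing down, gripper open.
Joint ranges: [-2.86, 2.86], [-0.3, 2.09], [-1.38, 1.24], [0.06, 2.45], [-1.56, 4.7], [0.09, 2.05], [-2.69, 2.69]. Speed limits (rad/s): [2.57, 2.57, 3.14, 3.14, 3.14, 3.14, 3.14].

INTERFACE

Orientations are given as a rotation vector (axis times angle).
In Python, from bench import ctrl gives the robot as it stands.
- The arm moves only by the tool step_arm, never from a script. Its argument "commands" is a list of rows, each an object with "travel": the shift along the tool's x, y, z in m, a list of three; "turn": the turn, a rotation vector about the tool's x, y, z in degrees, a list of three. A call has 1 to 5 rows; each row is the pose to reach, as a shift and turn from the pose commanded when the call began, along the tool's axes at that moment; what a row does not reach only later rows make up. A row lasts 1/10 s, in which the tool goes at most 50 mm and 8.59 degrees, less where a joint would pass 70% of its speed; a pose out of reach is approached as far as the arm can. A call with a gripper value outside its range is refused whole. "gripper" is the opening, from 0 (shut) to 1 (fully open), set as the call begins (left out, the last holds). The fingers move at their own pace and stop on an object; "force" is the grip in N (left out, the last holds). Time passes only in rows, so rows that repeat a pose let the fingers close. It gives the time, the measured TCP pose, the force, the opening and the grip force at its end, in the units of the state.
- ctrl.get_state(): the state, without advancing time (a new reading comes with each control period).
- ctrl.get_image(name): name is "side" or "top" or "wrist"; returns the picture (384x512x3 uint8, red, green, blue); there is no depth.
- ctrl.camera_model(name): a dict with "fx", "fy", "cx", "cy" (pixels), "R" (3x3) and "t" (3): a world point X has camera coordinates R X + t; the wrist camera has in their place "T_tool_cam" (4x4, takes a point from camera to tool coordinates, whose origin is the TCP and whose axes are the flange's). Camera axes: x right, y down, z forward; pixel columns grow to the right and rows downward; lengths in m; the calibration is good to about 2 mm. A picture is of the moment at which its call begins: read the wrist's pose just before it. camera_model takes no time and is no camera call.
- ctrl.close_job(): hands the job in; it is judged then, once.
The state is a dict: "time": time; "joint_positions": joint angles; "qd": joint speeds; "joint_torque": joint torques, N m; "position": TCP position; "tool_rot": TCP orientation; "ft_force": force on the tool from outside, world axes, zero at the start; "torque": the same for the moment, N m; "grip_width": opening from 0.0 (shut) to 1.0 (fully open); "grip_force": force on a finger pad.
Only numpy, scipy, OpenCV 4.12 (cv2) and the standard library are available. Lean on these libraries where they do the work, as an engineer would, in place of code of your own. Each camera call takes 0.05 s, during which the arm holds its last target. There are 200 camera calls.

## Working session

There is one attempt and no reset: what is moved stays moved. The work goes in short steps, Python scripts to look and compute and a tool call to move; the robot and the scene stay as the last step left them, time stands still between calls to the robot, and variables do not carry over. Pictures are saved under pics/ and viewed, at most 10 in all, crops included, and the job is handed in when it is done.

Besides the shell and the picture viewer there is one more tool, called after ">>>" as name([rows], argument=value, ...), one row to a line, values as JSON. step_arm: Moves the arm, as the interface text tells. Its arguments: {"type":"object","properties":{"commands":{"type":"array"},"gripper":{"type":"number"},"force":{"type":"number"}},"required":["commands"]}

```bash
mkdir -p pics
python3 - <<'E'
from bench import ctrl
import cv2,numpy as np
for n in("top","side"):
    im=ctrl.get_image(n);cv2.imwrite(f"pics/{n}0.png",im[:,:,::-1])
    m=ctrl.camera_model(n);print(n,m)
s=ctrl.get_state();print(s)
print(ctrl.camera_model("wrist"))
E
```

```text
top {'fx': 367.61385129220406, 'fy': 367.61385129220406, 'cx': 259.8347883901149, 'cy': 195.41750189273048, 'R': array([[ 2.07713452e-02, -9.99783765e-01, -9.86982598e-04],
       [-9.76231179e-01, -2.00689830e-02, -2.15800650e-01],
       [ 2.15734179e-01,  5.44599299e-03, -9.76436944e-01]]), 't': array([0.05085469, 0.43374092, 0.92267958])}
side {'fx': 350.36177946154737, 'fy': 350.36177946154737, 'cx': 254.55257904266165, 'cy': 189.13927263063871, 'R': array([[-0.99212229, -0.12357086, -0.02058161],
       [-0.06355659,  0.6380868 , -0.76733682],
       [ 0.10795332, -0.75998387, -0.64091388]]), 't': array([0.40151459, 0.02517154, 0.8741108 ])}
{'time': 0.1, 'joint_positions': array([ 1.15909383,  0.32175926, -0.07007204,  1.45155904,  0.02260131,
        1.37077202, -0.05687376]), 'qd': array([-0.00114733, -0.00085279, -0.00105948, -0.00293798, -0.0001867 ,
       -0.00131586, -0.00035562]), 'joint_torque': array([-5.33420334e-04, -4.92572558e+01, -4.06021597e-01, -3.13397849e+01,
       -6.41748821e-02,  3.95259995e-02,  6.71270527e-05]), 'position': array([ 0.26824133, -0.59155911,  0.23556097]), 'tool_rot': array([-3.06903563e+00, -6.63524272e-01,  7.15870089e-04]), 'ft_force': array([-0.50212878,  0.86366016, -1.06949685]), 'torque': array([-0.01748146,  0.03297716, -0.02089149]), 'grip_force': 0.0, 'grip_width': 0.9967994809435003}
{'fx': 284.91633004096127, 'fy': 284.91633004096127, 'cx': 255.55292192420498, 'cy': 189.53634925831824, 'T_tool_cam': array([[ 4.58111359e-05, -9.68597200e-01, -2.48635200e-01,
         6.77774829e-02],
       [ 9.99999146e-01, -2.80460640e-04,  1.27682841e-03,
        -3.55137410e-04],
       [-1.30646481e-03, -2.48635046e-01,  9.68596359e-01,
        -1.48557505e-01],
       [ 0.00000000e+00,  0.00000000e+00,  0.00000000e+00,
         1.00000000e+00]])}
```

View pics/top0.png

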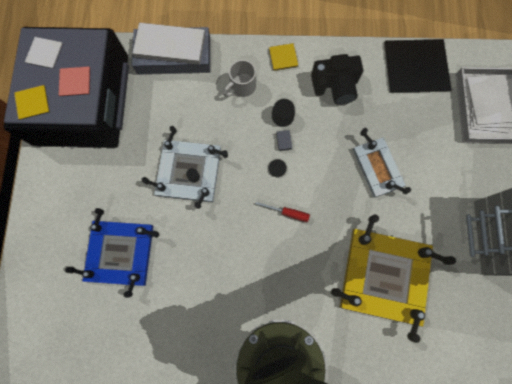

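View pics/side0.png

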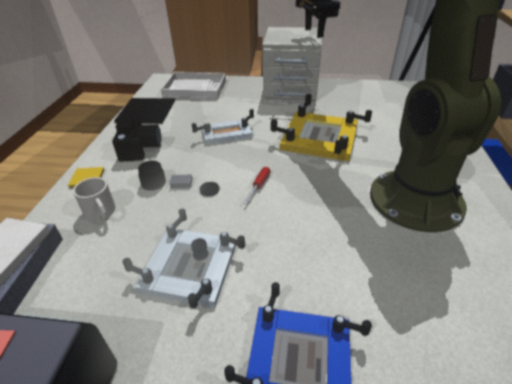

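The top view shows three four-lever frames: silver-grey with a black loupe at (187,170), blue at (118,253), and yellow at (388,277). The narrow silver one at (380,165) has only two levers. The aluminium colour and the loupe on the pane point to (187,170). I'll measure it and confirm with a crop.

```bash
cat > h.py <<'E'
import numpy as np,cv2
from scipy.spatial.transform import Rotation as Ro
def fixed(m,uv,z):
    R,t=np.array(m['R']),np.array(m['t']); c=-R.T@t
    d=R.T@np.array([(uv[0]-m['cx'])/m['fx'],(uv[1]-m['cy'])/m['fy'],1]); return c+d*(z-c[2])/d[2]
def wrist(m,s,uv,z):
    T=np.array(m['T_tool_cam']); Rt=Ro.from_rotvec(s['tool_rot']).as_matrix()
    c=Rt@T[:3,3]+s['position']; d=Rt@T[:3,:3]@np.array([(uv[0]-m['cx'])/m['fx'],(uv[1]-m['cy'])/m['fy'],1]); return c+d*(z-c[2])/d[2]
E
python3 - <<'E'
import cv2,numpy as np
from h import *
from bench import ctrl
im=cv2.imread("pics/top0.png");m=ctrl.camera_model("top")
c=im[115:225,130:245];cv2.imwrite("pics/crop.png",cv2.resize(c,None,fx=5,fy=5,interpolation=cv2.INTER_CUBIC))
b=c.astype(int)
mask=((b[:,:,0]-b[:,:,2]>8)&(b.sum(2)>380)).astype(np.uint8)
n,l,st,ce=cv2.connectedComponentsWithStats(mask)
k=1+np.argmax(st[1:,4]);pts=np.argwhere(l==k)[:,::-1].astype(np.float32)+[130,115]
r=cv2.minAreaRect(pts.astype(np.float32));print(r,st[k])
W=np.array([fixed(m,p,.02)for p in cv2.boxPoints(r)]);print(W,W.mean(0),np.linalg.norm(np.diff(W,axis=0),axis=1))
for n,p in dict(A=(172,131),B=(222,153),C=(201,204),D=(148,183)).items():print(n,fixed(m,p,.06))
print('loupe',fixed(m,(193,174),.054))
E
```

```text
((187.37693786621094, 169.98463439941406), (58.79246139526367, 55.691593170166016), 7.125016689300537) [  25   26   64   60 1640]
[[0.43680777 0.34561928 0.02      ]
 [0.59623894 0.33932884 0.02      ]
 [0.57796052 0.17435729 0.02      ]
 [0.41985632 0.18607849 0.02      ]] [0.50771589 0.26134598 0.02      ] [0.15955522 0.16598106 0.15853809]
A [0.60361461 0.30136423 0.06      ]
B [0.54378544 0.16322369 0.06      ]
C [0.40391083 0.21165529 0.06      ]
D [0.45714191 0.35382883 0.06      ]
loupe [0.48571287 0.23839192 0.054     ]
```

View pics/crop.png

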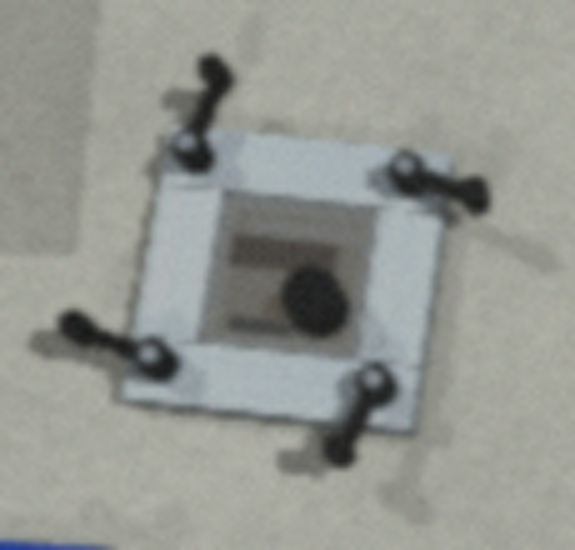

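The crop confirms it: silver-grey frame, photograph, black loupe at crop (315,300), four black levers. The measured size is about 160 mm, and every part is in reach. I'll move above it, lifting first to clear the drawers.

>>> step_arm([
  {"travel": [0,0,-0.05],"turn": [0,0,0]},
  {"travel": [0,0,-0.1],"turn": [0,0,0]},
  {"travel": [0.35,-0.215,-0.1],"turn": [0,0,-65]},
  {"travel": [0.35,-0.215,-0.1],"turn": [0,0,-65]},
  {"travel": [0.35,-0.215,-0.1],"turn": [0,0,-65]},
], gripper=0.4)

```text
time: 0.6
position: [0.3531, -0.4663, 0.3365]
tool_rot: [2.842, 1.34, 0.0]
ft_force: [1.1, -0.3, -0.0]
grip_width: 0.63
grip_force: 0.0
```

```bash
cat >> h.py <<'E'
def go(s,p,yaw):
    "travel (mm) and turn (deg) from state s to TCP p with tool y at world yaw (mod 180, nearest), tool down"
    R=Ro.from_rotvec(s['tool_rot']).as_matrix(); best=None
    for y in(yaw,yaw+180):
        a=np.radians(y);Y=np.array([np.cos(a),np.sin(a),0]);Z=np.array([0,0,-1.]);T=np.c_[np.cross(Y,Z),Y,Z]
        v=Ro.from_matrix(R.T@T).as_rotvec(degrees=True)
        if best is None or np.linalg.norm(v)<np.linalg.norm(best):best=v
    return (R.T@(np.array(p)-s['position'])*1e3).round(1),best.round(1)
E
python3 - <<'E'
from h import *
from bench import ctrl
s=ctrl.get_state();print(s['time'],s['position'],s['joint_positions'],go(s,(.508,.262,.26),0),go(s,(.5,-.1,.3),0))
E
```

```text
0.6 [ 0.35311956 -0.46625084  0.33650306] [ 1.04958741  0.1614385  -0.19830977  1.45086943  0.03159478  1.53224551
  0.16281499] (array([ 660.3, -344. ,   76.5]), array([  0. ,  -0. , -39.5])) (array([ 376. , -119.8,   36.5]), array([  0. ,  -0. , -39.5]))
```

>>> step_arm([
  {"travel": [0.375,-0.12,0],"turn": [0,0,-39]},
  {"travel": [0.375,-0.12,0],"turn": [0,0,-39]},
  {"travel": [0.375,-0.12,0],"turn": [0,0,-39]},
  {"travel": [0.375,-0.12,0],"turn": [0,0,-39]},
  {"travel": [0.375,-0.12,0],"turn": [0,0,-39]},
])

```text
time: 1.1
position: [0.4466, -0.234, 0.3363]
tool_rot: [-2.232, -2.211, 0.001]
ft_force: [0.9, -0.6, -0.4]
grip_width: 0.403
grip_force: 0.0
```

Run:
```python
from h import *
from bench import ctrl
s=ctrl.get_state();print(s['time'],s['position'],s['joint_positions'],go(s,(.508,.262,.26),0))
```

```text
1.1 [ 0.44657281 -0.23395535  0.3362675 ] [ 0.8549865  -0.00564315 -0.4206655   1.62734309 -0.00190453  1.51962883
  0.42471998] (array([496.5,  56.6,  76.1]), array([-0. ,  0. , -0.6]))
```

>>> step_arm([
  {"travel": [0.24,0.055,0],"turn": [0,0,0]},
  {"travel": [0.24,0.055,0],"turn": [0,0,0]},
  {"travel": [0.24,0.055,0],"turn": [0,0,0]},
  {"travel": [0.24,0.055,0],"turn": [0,0,0]},
  {"travel": [0.24,0.055,0],"turn": [0,0,0]},
])

```text
time: 1.6
position: [0.5047, 0.0057, 0.3364]
tool_rot: [2.236, 2.206, -0.0]
ft_force: [1.4, 0.0, 0.2]
grip_width: 0.396
grip_force: 0.0
```

>>> step_arm([
  {"travel": [0.24,0,0.075],"turn": [0,0,0]},
  {"travel": [0.24,0,0.075],"turn": [0,0,0]},
  {"travel": [0.24,0,0.075],"turn": [0,0,0]},
  {"travel": [0.24,0,0.075],"turn": [0,0,0]},
  {"travel": [0.24,0,0.075],"turn": [0,0,0]},
])

```text
time: 2.1
position: [0.5079, 0.2432, 0.2613]
tool_rot: [2.238, 2.204, -0.0]
ft_force: [0.8, -0.3, 0.2]
grip_width: 0.397
grip_force: 0.0
```

Run:
```python
from h import *
from bench import ctrl
s=ctrl.get_state();im=ctrl.get_image("wrist");s2=ctrl.get_state()
np.save("w1.npy",im);np.save("s1.npy",s,allow_pickle=True);cv2.imwrite("pics/w1.png",im[:,:,::-1])
print(s['time'],s['position'],s2['position'],s['joint_positions'])
```

```text
2.1 [0.5079281  0.24323507 0.26126402] [0.50400574 0.2528339  0.25867396] [ 0.28629207  0.21628117 -0.89313758  1.61010377  0.17135699  1.39714476
 -0.64026031]
```

View pics/w1.png

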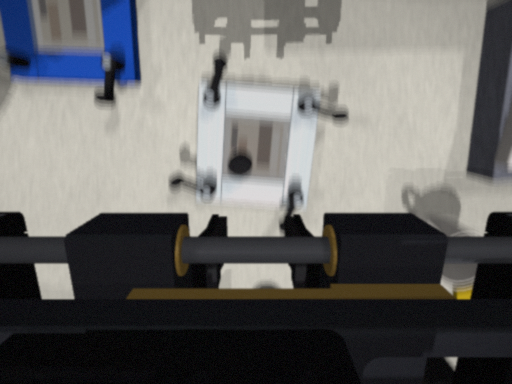

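The wrist view shows the frame at (200–315, 80–210), grips near (220,62), (341,114), (288,218), (177,183), and the loupe at (240,163). The arm was still settling, so I'll take it again at rest and measure.

Run:
```python
from h import *
from bench import ctrl
ctrl.get_image("wrist");s=ctrl.get_state();im=ctrl.get_image("wrist");m=ctrl.camera_model("wrist");s2=ctrl.get_state()
print(s['position'],s2['position'],s['joint_positions'])
im=im[:,:,::-1];cv2.imwrite("pics/w2.png",cv2.resize(im[30:230,140:380],None,fx=3,fy=3,interpolation=cv2.INTER_CUBIC))
b=im.astype(int)
mask=((b[:,:,0]-b[:,:,2]>6)&(b.sum(2)>380)).astype(np.uint8);mask[:,:150]=0;mask[235:]=0
n,l,st,ce=cv2.connectedComponentsWithStats(mask);k=1+np.argmax(st[1:,4]);print(st[k])
pts=np.argwhere(l==k)[:,::-1].astype(np.float32)
w=np.array([wrist(m,s,p,.02)[:2] for p in pts],np.float32)
r=cv2.minAreaRect(w);print(r,cv2.boxPoints(r))
for nm,p in dict(A=(220,62),B=(341,114),C=(288,218),D=(177,183)).items():print(nm,wrist(m,s,p,.06))
print('loupe',wrist(m,s,(240,160),.054))
```

```text
[0.50413058 0.24954194 0.2595851 ] [0.50575797 0.24568919 0.26036919] [ 0.28100924  0.21975117 -0.89842664  1.61148149  0.16739494  1.39643452
 -0.63733596]
[265 103  60  87 802]
((0.5744393467903137, 0.2920008897781372), (0.06525944173336029, 0.13032634556293488), 27.25897979736328) [[0.5155877  0.33498254]
 [0.5752789  0.21912953]
 [0.633291   0.24901924]
 [0.5735998  0.36487225]]
A [0.46321841 0.37776788 0.06      ]
B [0.60428139 0.32048627 0.06      ]
C [0.54510832 0.19054015 0.06      ]
D [0.40456359 0.23714222 0.06      ]
loupe [0.48380259 0.26518852 0.054     ]
```

View pics/w2.png

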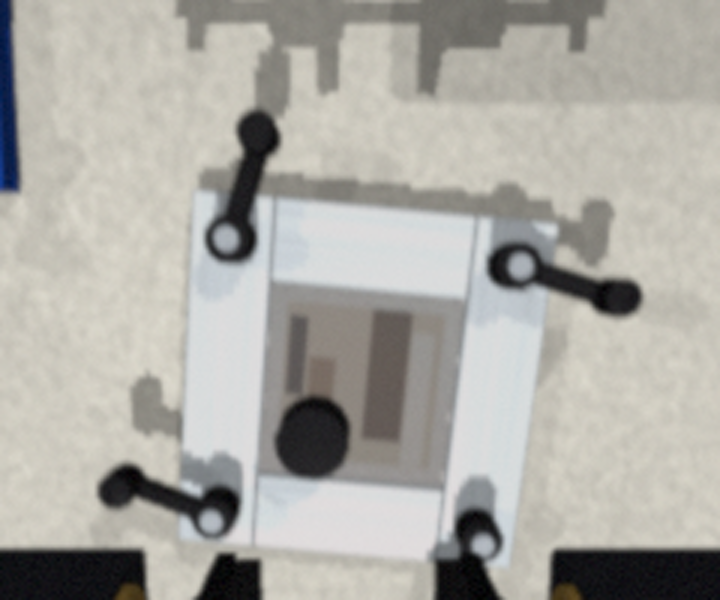

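The crop shows hub tops at (228,237), (519,265), (484,543), (211,521) and grip tops at (258,130), (622,297), (118,487). I'll compute the pivots from these and from the top view.

>>> step_arm([
  {"travel": [0,0,0],"turn": [0,0,0]},
  {"travel": [0,0,0],"turn": [0,0,0]},
])

```text
time: 2.45
position: [0.509, 0.24, 0.2621]
tool_rot: [2.24, 2.202, -0.001]
ft_force: [0.1, -0.1, -0.3]
grip_width: 0.403
grip_force: 0.0
```

Run:
```python
from h import *
from bench import ctrl
m=ctrl.camera_model("wrist");mt=ctrl.camera_model("top")
S=ctrl.get_state();print('now',S['position'],S['qd'].round(3))
s=dict(position=np.array([.505,.2475,.26]),tool_rot=S['tool_rot'])
H=[(228,237),(519,265),(484,543),(211,521)];G=[(258,130),(622,297),(118,487)]
f=lambda p:(140+p[0]/3,30+p[1]/3)
P=np.array([wrist(m,s,f(p),.05)for p in H]);print(P,P.mean(0),np.linalg.norm(np.roll(P,-1,0)-P,axis=1))
for g,p in zip(G,(P[0],P[1],P[3])):
    q=wrist(m,s,f(g),.06);d=(q-p)[:2];print('grip',q,np.linalg.norm(d),np.degrees(np.arctan2(d[1],d[0])))
print('loupe',wrist(m,s,f((312,437)),.054))
# top view (crop x5, off 130,115): same hubs order: A=bottom-left? 
H2=[(193,145),(406,165),(377,380),(155,357)]
Q=np.array([fixed(mt,(130+a/5,115+b/5),.05)for a,b in H2]);print(Q,Q.mean(0),np.linalg.norm(np.roll(Q,-1,0)-Q,axis=1))
for g,p in zip([(215,70),(473,195),(338,452),(75,325)],Q):
    q=fixed(mt,(130+g[0]/5,115+g[1]/5),.06);d=(q-p)[:2];print('grip',q,np.linalg.norm(d),np.degrees(np.arctan2(d[1],d[0])))
```

```text
now [0.50897163 0.23995854 0.26208942] [ 0.011 -0.009  0.002  0.    -0.003 -0.002 -0.002]
[[0.45874451 0.32432394 0.05      ]
 [0.57658029 0.31134623 0.05      ]
 [0.56510955 0.19229932 0.05      ]
 [0.44506134 0.20458541 0.05      ]] [0.51137393 0.25813872 0.05      ] [0.11854827 0.11959827 0.12067527 0.12051782]
grip [0.47351801 0.36308444 0.06      ] 0.04148051245909698 69.13575077377861
grip [0.61617049 0.29835772 0.06      ] 0.04166635249547456 -18.163315368773265
grip [0.40837541 0.22338157 0.06      ] 0.041220785292063564 152.87151799909967
loupe [0.49057032 0.24223832 0.054     ]
[[0.56992406 0.31051958 0.05      ]
 [0.56084247 0.19425408 0.05      ]
 [0.44100325 0.20365908 0.05      ]
 [0.45107956 0.32181976 0.05      ]] [0.50571234 0.25756312 0.05      ] [0.11661964 0.12020771 0.11858954 0.11938052]
grip [0.60944257 0.29906958 0.06      ] 0.04114383742185152 -16.15828846312151
grip [0.54112277 0.15616069 0.06      ] 0.042894911689957245 -117.36913097386946
grip [0.40004072 0.22025178 0.06      ] 0.04419554969853139 157.94859383079714
grip [0.46510497 0.36241952 0.06      ] 0.04295408291258588 70.94225107397216
```

```bash
cat >> h.py <<'E'
C=np.array([.508,.259]);PHI=-5.5
def grip(k,q,r=.042):
    a=np.radians(PHI+90*(k-1));c,s=np.cos(a),np.sin(a);p=C+np.array([[c,-s],[s,c]])@[.06,.06]
    b=a-np.radians(10)-q;return p+r*np.array([np.cos(b),np.sin(b)]),np.degrees(b)
def P(k,q,qm,z,off=0):
    "tool move to grip at q, closing line tangential at qm; off: shift against the motion (m)"
    from bench import ctrl
    s=ctrl.get_state();g,b=grip(k,q);t=np.radians(b-90);g=g-off*np.array([np.cos(t),np.sin(t)])
    return go(s,(*g,z),grip(k,qm)[1]+90)
E
python3 - <<'E'
from h import *
from bench import ctrl
s=ctrl.get_state();print(s['position'],s['joint_positions'].round(2));print([grip(k,.07)for k in(1,2,3,4)]);print(P(1,.07,.38,.12),P(1,.07,.38,.061))
E
```

```text
[0.50897163 0.23995854 0.26208942] [ 0.29  0.21 -0.89  1.61  0.17  1.4  -0.63]
[(array([0.61306284, 0.29894574]), np.float64(-19.510704565915763)), (array([0.46805426, 0.36406284]), np.float64(70.48929543408423)), (array([0.40293716, 0.21905426]), np.float64(160.48929543408426)), (array([0.54794574, 0.15393716]), np.float64(250.48929543408423))]
(array([ 60.9, 103. , 142.1]), array([ -0. ,   0.1, -53.7])) (array([ 61. , 103. , 201.1]), array([ -0. ,   0.1, -53.7]))
```

>>> step_arm([
  {"travel": [0.061,0.103,0.14],"turn": [0,0,-53.7]},
  {"travel": [0.061,0.103,0.14],"turn": [0,0,-53.7]},
  {"travel": [0.061,0.103,0.14],"turn": [0,0,-53.7]},
  {"travel": [0.061,0.103,0.14],"turn": [0,0,-53.7]},
  {"travel": [0.061,0.103,0.14],"turn": [0,0,-53.7]},
])

```text
time: 2.95
position: [0.613, 0.2982, 0.1162]
tool_rot: [-1.269, -2.869, 0.008]
ft_force: [-1.2, -0.1, -0.6]
grip_width: 0.397
grip_force: 0.0
```

>>> step_arm([
  {"travel": [0,0,0],"turn": [0,0,-11]},
  {"travel": [0,0,0],"turn": [0,0,-11]},
  {"travel": [0,0,0],"turn": [0,0,-11]},
])

```text
time: 3.25
position: [0.6133, 0.2989, 0.1219]
tool_rot: [0.998, 2.978, -0.001]
ft_force: [-0.6, 0.3, -0.4]
grip_width: 0.4
grip_force: 0.0
```

Run:
```python
from h import *
from bench import ctrl
s=ctrl.get_state();im=ctrl.get_image("wrist")
cv2.imwrite("pics/w3.png",im[:,:,::-1])
print(s['time'],s['position'],s['joint_positions'].round(2),P(1,.07,.38,.061))
```

```text
3.25 [0.61333352 0.29892213 0.12192157] [ 0.16  0.65 -0.95  1.47  0.54  1.29  0.09] (array([ 0. , -0.2, 61.1]), array([-0. ,  0.1,  0.2]))
```

View pics/w3.png

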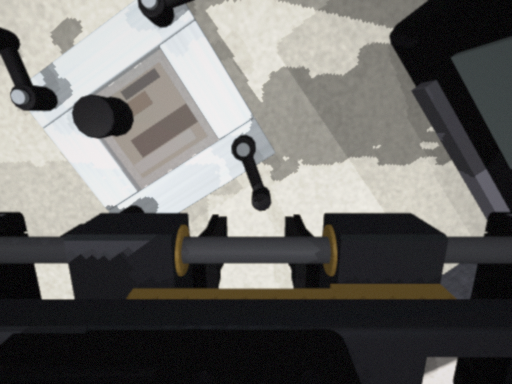

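The grip is at (261,199) and its hub at (243,149), centred between the fingers. Checking with rays.

Run:
```python
from h import *
from bench import ctrl
m=ctrl.camera_model("wrist");s=ctrl.get_state()
g=wrist(m,s,(261,197),.06);h=wrist(m,s,(243,149),.05);d=(g-h)[:2];print(s['position'],g,h,np.linalg.norm(d),np.degrees(np.arctan2(d[1],d[0])),grip(1,.07,0))
g=wrist(m,s,(23,96),.05);print('hub of 2/4',g,grip(4,0,0),grip(2,0,0), wrist(m,s,(150,5),.05))
```

```text
[0.61320163 0.2991833  0.12207413] [0.60972982 0.30719638 0.06      ] [0.57293574 0.31761442 0.05      ] 0.038240553860657306 -15.809173644086819 (array([0.57347452, 0.31297303]), np.float64(-19.510704565915763))
hub of 2/4 [0.44433164 0.21202931 0.05      ] (array([0.56197303, 0.19352548]), np.float64(254.5)) (array([0.45402697, 0.32447452]), np.float64(74.5)) [0.45681868 0.3269203  0.05      ]
```

>>> step_arm([
  {"travel": [0.001,-0.003,0.03],"turn": [0,0,0]},
  {"travel": [0.001,-0.003,0.061],"turn": [0,0,0]},
  {"travel": [0.001,-0.003,0.061],"turn": [0,0,0]},
])

```text
time: 3.6
position: [0.6083, 0.2964, 0.057]
tool_rot: [-0.996, -2.976, 0.008]
ft_force: [-0.3, -0.4, 0.3]
grip_width: 0.402
grip_force: 0.0
```

>>> step_arm([
  {"travel": [0,0,0],"turn": [0,0,0]},
  {"travel": [0,0,0],"turn": [0,0,0]},
  {"travel": [0,0,0],"turn": [0,0,0]},
  {"travel": [0,0,0],"turn": [0,0,0]},
], gripper=0.0, force=10)

```text
time: 4.0
position: [0.6124, 0.3004, 0.0632]
tool_rot: [0.993, 2.975, 0.008]
ft_force: [5.0, 2.1, -1.5]
grip_width: 0.18
grip_force: 10.0
```

```bash
sed -i 's/^C=.*;/C=np.array([.5085,.261]);/' h.py
python3 - <<'E'
from h import *
from bench import ctrl
s=ctrl.get_state();print(s['time'],s['position'],s['ft_force'],s['grip_force'],[grip(1,q)[0].round(4) for q in (0,.05,.1)])
for q in(.2,.36,.52,.7):print(q,P(1,q,.38,.061))
E
```

```text
4.0 [0.61238937 0.30042503 0.06318696] [ 5.01036222  2.11806596 -1.45064741] 10.000563561916351 [array([0.6144, 0.3037]), array([0.6138, 0.3017]), array([0.6131, 0.2998])]
0.2 (array([-1.9, -4.2,  2.2]), array([0.4, 0.2, 0.4]))
0.36 (array([ -2.5, -10.9,   2.1]), array([0.4, 0.2, 0.4]))
0.52 (array([ -2.1, -17.6,   2.1]), array([0.4, 0.2, 0.4]))
0.7 (array([ -0.3, -24.9,   2. ]), array([0.4, 0.2, 0.4]))
```

>>> step_arm([
  {"travel": [-0.002,-0.006,0],"turn": [0,0,0]},
  {"travel": [-0.0025,-0.012,0],"turn": [0,0,0]},
  {"travel": [-0.002,-0.018,0],"turn": [0,0,0]},
  {"travel": [-0.0005,-0.024,0],"turn": [0,0,0]},
  {"travel": [-0.0005,-0.024,0],"turn": [0,0,0]},
])

```text
time: 4.5
position: [0.5988, 0.2795, 0.0633]
tool_rot: [0.994, 2.974, 0.005]
ft_force: [4.8, -0.2, 0.4]
grip_width: 0.177
grip_force: 10.0
```

```bash
cat >> h.py <<'E'
def now(k):
    "lever angle if the grip is at the TCP, radius, force"
    from bench import ctrl
    s=ctrl.get_state();p,b0=grip(k,0,0);d=s['position'][:2]-p
    q=np.radians((b0-np.degrees(np.arctan2(d[1],d[0]))+180)%360-180)
    return dict(t=round(s['time'],2),q=q.round(3),r=np.linalg.norm(d).round(4),z=s['position'][2].round(4),F=s['ft_force'].round(1),j=s['joint_positions'].round(2))
E
python3 - <<'E'
from h import *
print(now(1),P(1,.7,.38,.061))
E
```

```text
{'t': 4.5, 'q': np.float64(0.689), 'r': np.float64(0.0433), 'z': np.float64(0.0633), 'F': array([ 4.8, -0.2,  0.4]), 'j': array([ 0.19,  0.66, -0.93,  1.59,  0.57,  1.17,  0.07])} (array([ 1.4, -0. ,  2.3]), array([0.3, 0.3, 0.3]))
```

>>> step_arm([
  {"travel": [0,0,0],"turn": [0,0,0]},
  {"travel": [0,0,0],"turn": [0,0,0]},
  {"travel": [0,0,-0.04],"turn": [0,0,0]},
  {"travel": [0,0,-0.07],"turn": [0,0,0]},
  {"travel": [0,0,-0.07],"turn": [0,0,0]},
], gripper=0.4)

```text
time: 5.0
position: [0.5969, 0.2824, 0.136]
tool_rot: [0.99, 2.977, 0.008]
ft_force: [0.2, 0.8, 0.3]
grip_width: 0.391
grip_force: 0.0
```

Run:
```python
from h import *
print(now(1),P(3,.05,.38,.13))
```

```text
{'t': 5.0, 'q': np.float64(0.687), 'r': np.float64(0.0398), 'z': np.float64(0.136), 'F': array([0.2, 0.8, 0.3]), 'j': array([ 0.22,  0.6 , -0.98,  1.53,  0.51,  1.29,  0.11])} (array([ 117.9, -165.8,    4.7]), array([0.4, 0.2, 0.5]))
```

>>> step_arm([
  {"travel": [0.118,-0.166,0],"turn": [0,0,0]},
  {"travel": [0.118,-0.166,0],"turn": [0,0,0]},
  {"travel": [0.118,-0.166,0],"turn": [0,0,0]},
  {"travel": [0.118,-0.166,0],"turn": [0,0,0]},
  {"travel": [0.118,-0.166,0],"turn": [0,0,0]},
])

```text
time: 5.5
position: [0.3956, 0.2127, 0.1283]
tool_rot: [0.995, 2.977, -0.023]
ft_force: [0.4, 0.5, -0.1]
grip_width: 0.396
grip_force: 0.0
```

Run:
```python
from h import *
print(now(3),P(3,.05,.38,.062))
```

```text
{'t': 5.5, 'q': np.float64(-0.151), 'r': np.float64(0.0478), 'z': np.float64(0.1283), 'F': array([ 0.4,  0.5, -0.1]), 'j': array([ 0.7 ,  0.07, -1.27,  2.02,  0.08,  1.11,  0.32])} (array([-1. , 11.5, 66.2]), array([-0.7,  0.4,  0.3]))
```

>>> step_arm([
  {"travel": [0,0,0],"turn": [0,0,0]},
  {"travel": [0,0,0],"turn": [0,0,0]},
])

```text
time: 5.7
position: [0.4027, 0.2183, 0.1315]
tool_rot: [0.993, 2.979, 0.002]
ft_force: [0.4, -0.0, 0.4]
grip_width: 0.404
grip_force: 0.0
```

Run:
```python
from h import *
from bench import ctrl
print(now(3),P(3,.05,.38,.062))
m=ctrl.camera_model("wrist");s=ctrl.get_state();im=ctrl.get_image("wrist");np.save('w4.npy',im);cv2.imwrite("pics/w4.png",im[:,:,::-1]);print(s['position'],s['tool_rot'])
```

```text
{'t': 5.7, 'q': np.float64(0.002), 'r': np.float64(0.0418), 'z': np.float64(0.1315), 'F': array([ 0.4, -0. ,  0.4]), 'j': array([ 0.69,  0.09, -1.27,  2.01,  0.09,  1.11,  0.31])} (array([ 0.9,  1.7, 69.5]), array([0.1, 0. , 0.4]))
[0.40273803 0.21827542 0.13153514] [9.93128262e-01 2.97946677e+00 2.21613244e-03]
```

View pics/w4.png

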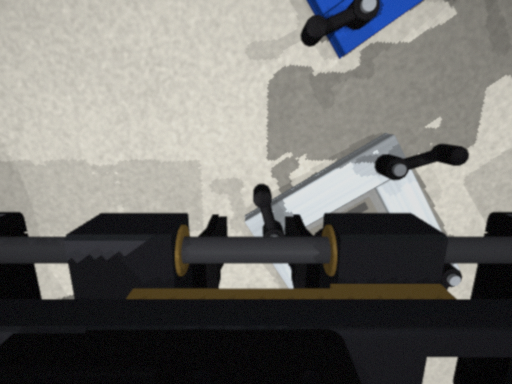

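The lever 3 grip at (262,192) sits between the fingers, as it did with lever 1. Descending and gripping.

>>> step_arm([
  {"travel": [0.001,0.002,0.03],"turn": [0,0,0]},
  {"travel": [0.001,0.002,0.068],"turn": [0,0,0]},
  {"travel": [0.001,0.002,0.068],"turn": [0,0,0]},
])

```text
time: 6.05
position: [0.3984, 0.2207, 0.0587]
tool_rot: [-0.985, -2.97, 0.002]
ft_force: [-1.5, -0.2, -1.0]
grip_width: 0.4
grip_force: 0.0
```

>>> step_arm([
  {"travel": [0,0,0],"turn": [0,0,0]},
  {"travel": [0,0,0],"turn": [0,0,0]},
  {"travel": [0,0,0],"turn": [0,0,0]},
  {"travel": [0,0,0],"turn": [0,0,0]},
], gripper=0.0)

```text
time: 6.45
position: [0.4037, 0.2214, 0.0646]
tool_rot: [0.992, 2.977, 0.005]
ft_force: [1.0, 4.0, 1.5]
grip_width: 0.172
grip_force: 10.0
```

Run:
```python
from h import *
print(now(3))
for q in(.2,.36,.52,.7):print(q,P(3,q,.38,.062))
```

```text
{'t': 6.45, 'q': np.float64(0.081), 'r': np.float64(0.0419), 'z': np.float64(0.0646), 'F': array([1. , 4. , 1.5]), 'j': array([ 0.56,  0.26, -1.2 ,  2.07,  0.29,  0.99,  0.14])}
0.2 (array([1.2, 4.8, 2.6]), array([0.2, 0.1, 0.4]))
0.36 (array([ 1.9, 11.5,  2.6]), array([0.2, 0.1, 0.4]))
0.52 (array([ 1.4, 18.2,  2.7]), array([0.2, 0.1, 0.4]))
0.7 (array([-0.4, 25.6,  2.7]), array([0.2, 0.1, 0.4]))
```

>>> step_arm([
  {"travel": [0.001,0.009,0.001],"turn": [0,0,0]},
  {"travel": [0.002,0.015,0.001],"turn": [0,0,0]},
  {"travel": [0.0015,0.022,0.001],"turn": [0,0,0]},
  {"travel": [0,0.028,0.001],"turn": [0,0,0]},
  {"travel": [0,0.028,0.001],"turn": [0,0,0]},
])

```text
time: 6.95
position: [0.4177, 0.2418, 0.0622]
tool_rot: [-0.993, -2.979, 0.005]
ft_force: [-4.0, -2.4, 3.6]
grip_width: 0.175
grip_force: 10.0
```

Run:
```python
from h import *
print(now(3),P(3,.7,.38,.062))
```

```text
{'t': 6.95, 'q': np.float64(0.671), 'r': np.float64(0.043), 'z': np.float64(0.0622), 'F': array([-4. , -2.4,  3.6]), 'j': array([ 0.45,  0.33, -1.15,  2.02,  0.36,  1.02,  0.06])} (array([-1.3,  0.9,  0.2]), array([-0.2, -0. ,  0.4]))
```

>>> step_arm([
  {"travel": [0,0,0],"turn": [0,0,0]},
  {"travel": [0,0,0],"turn": [0,0,0]},
  {"travel": [0,0,-0.04],"turn": [0,0,0]},
  {"travel": [0,0,-0.07],"turn": [0,0,0]},
  {"travel": [0,0,-0.07],"turn": [0,0,0]},
], gripper=0.4)

```text
time: 7.45
position: [0.4218, 0.2441, 0.1358]
tool_rot: [0.991, 2.973, 0.007]
ft_force: [0.7, 0.6, 0.1]
grip_width: 0.39
grip_force: 0.0
```

Run:
```python
from h import *
print(now(3),P(2,.05,.38,.13),P(4,.05,.38,.13))
```

```text
{'t': 7.45, 'q': np.float64(0.78), 'r': np.float64(0.0427), 'z': np.float64(0.1358), 'F': array([0.7, 0.6, 0.1]), 'j': array([ 0.58,  0.21, -1.25,  1.95,  0.22,  1.13,  0.18])} (array([ 36.6, 125.3,   6.4]), array([  0. ,   0.5, -89.6])) (array([-155. ,    5.7,    6.7]), array([  0. ,   0.5, -89.6]))
```

>>> step_arm([
  {"travel": [0.037,0.125,0.005],"turn": [0,0,90]},
  {"travel": [0.037,0.125,0.005],"turn": [0,0,90]},
  {"travel": [0.037,0.125,0.005],"turn": [0,0,90]},
  {"travel": [0.037,0.125,0.005],"turn": [0,0,90]},
  {"travel": [0.037,0.125,0.005],"turn": [0,0,90]},
])

```text
time: 7.95
position: [0.463, 0.3672, 0.1254]
tool_rot: [-1.947, -2.462, -0.002]
ft_force: [0.5, 0.0, -0.2]
grip_width: 0.4
grip_force: 0.0
```

Run:
```python
from h import *
print(now(2),P(2,.05,.38,.13))
```

```text
{'t': 7.95, 'q': np.float64(-0.066), 'r': np.float64(0.0416), 'z': np.float64(0.1254), 'F': array([ 0.5,  0. , -0.2]), 'j': array([ 0.06,  0.44, -0.96,  1.71,  0.38,  1.19, -0.77])} (array([-1.9,  4.4, -4.6]), array([-0.1, -0.2, 50.6]))
```

>>> step_arm([
  {"travel": [0,0.002,0],"turn": [0,0,48]},
  {"travel": [0,0.002,0],"turn": [0,0,48]},
  {"travel": [0,0.002,0],"turn": [0,0,48]},
  {"travel": [0,0.002,0],"turn": [0,0,48]},
  {"travel": [0,0.002,0],"turn": [0,0,48]},
])

```text
time: 8.45
position: [0.4664, 0.3649, 0.1263]
tool_rot: [-2.719, -1.573, -0.003]
ft_force: [-0.6, 0.1, -0.5]
grip_width: 0.402
grip_force: 0.0
```

Run:
```python
from h import *
print(now(2),P(2,.05,.38,.062))
```

```text
{'t': 8.45, 'q': np.float64(0.029), 'r': np.float64(0.0402), 'z': np.float64(0.1263), 'F': array([-0.6,  0.1, -0.5]), 'j': array([-0.04,  0.39, -0.82,  1.71,  0.3 ,  1.17, -1.46])} (array([ 1.8,  0.4, 64.3]), array([ 0. , -0.1,  7.4]))
```

>>> step_arm([
  {"travel": [0.002,0.001,0.03],"turn": [0,0,5]},
  {"travel": [0.002,0.001,0.064],"turn": [0,0,5]},
  {"travel": [0.002,0.001,0.064],"turn": [0,0,5]},
])

```text
time: 8.75
position: [0.4656, 0.3636, 0.0582]
tool_rot: [2.78, 1.462, -0.01]
ft_force: [0.1, -0.5, -0.3]
grip_width: 0.399
grip_force: 0.0
```

>>> step_arm([
  {"travel": [0,0,0],"turn": [0,0,0]},
  {"travel": [0,0,0],"turn": [0,0,0]},
  {"travel": [0,0,0],"turn": [0,0,0]},
  {"travel": [0,0,0],"turn": [0,0,0]},
], gripper=0.0)

```text
time: 9.15
position: [0.4686, 0.3679, 0.0646]
tool_rot: [-2.779, -1.461, -0.007]
ft_force: [-0.2, 1.5, 3.3]
grip_width: 0.177
grip_force: 10.0
```

Run:
```python
from h import *
print(now(2))
for q in(.2,.36,.52,.7):print(q,P(2,q,.38,.062))
```

```text
{'t': 9.15, 'q': np.float64(0.056), 'r': np.float64(0.0437), 'z': np.float64(0.0646), 'F': array([-0.2,  1.5,  3.3]), 'j': array([-0.08,  0.46, -0.77,  1.76,  0.36,  1.06, -1.58])}
0.2 (array([-0.4,  6.4,  2.6]), array([ 0. , -0.3,  2.8]))
0.36 (array([-0.1, 13.1,  2.6]), array([ 0. , -0.3,  2.8]))
0.52 (array([-0.8, 19.7,  2.6]), array([ 0. , -0.3,  2.8]))
0.7 (array([-2.9, 27. ,  2.6]), array([ 0. , -0.3,  2.8]))
```

>>> step_arm([
  {"travel": [0,0.01,0.001],"turn": [0,0,2]},
  {"travel": [0.001,0.017,0.001],"turn": [0,0,2]},
  {"travel": [0,0.023,0.001],"turn": [0,0,2]},
  {"travel": [-0.0015,0.0295,0.001],"turn": [0,0,2]},
  {"travel": [-0.0015,0.0295,0.001],"turn": [0,0,2]},
])

```text
time: 9.65
position: [0.4922, 0.3514, 0.0639]
tool_rot: [-2.802, -1.41, -0.009]
ft_force: [-1.2, 4.1, 3.8]
grip_width: 0.178
grip_force: 10.0
```

Run:
```python
from h import *
print(now(2),P(2,.7,.38,.062))
```

```text
{'t': 9.65, 'q': np.float64(0.716), 'r': np.float64(0.0452), 'z': np.float64(0.0639), 'F': array([-1.2,  4.1,  3.8]), 'j': array([-0.05,  0.47, -0.75,  1.74,  0.36,  1.07, -1.56])} (array([-2.8, -1.7,  1.9]), array([-0.1, -0.4,  0.7]))
```

Good. Release, lift and go across to lever 4 with the same yaw.

>>> step_arm([
  {"travel": [0,0,0],"turn": [0,0,0]},
  {"travel": [0,0,0],"turn": [0,0,0]},
  {"travel": [0,0,-0.04],"turn": [0,0,0]},
  {"travel": [0,0,-0.07],"turn": [0,0,0]},
  {"travel": [0,0,-0.07],"turn": [0,0,0]},
], gripper=0.4)

```text
time: 10.15
position: [0.4937, 0.3494, 0.1361]
tool_rot: [-2.806, -1.412, -0.013]
ft_force: [0.8, 1.0, -0.8]
grip_width: 0.394
grip_force: 0.0
```

Run:
```python
from h import *
print(now(2),P(4,.05,.38,.13))
```

```text
{'t': 10.15, 'q': np.float64(0.77), 'r': np.float64(0.0453), 'z': np.float64(0.1361), 'F': array([ 0.8,  1. , -0.8]), 'j': array([-0.02,  0.39, -0.79,  1.68,  0.3 ,  1.19, -1.52])} (array([-122.5,  160.1,    5.7]), array([ 0.2, -0.4,  0.7]))
```

>>> step_arm([
  {"travel": [-0.1225,0.159,0.003],"turn": [0,0,0]},
  {"travel": [-0.1225,0.159,0.003],"turn": [0,0,0]},
  {"travel": [-0.1225,0.159,0.003],"turn": [0,0,0]},
  {"travel": [-0.1225,0.159,0.003],"turn": [0,0,0]},
  {"travel": [-0.1225,0.159,0.003],"turn": [0,0,0]},
])

```text
time: 10.65
position: [0.5483, 0.1441, 0.1269]
tool_rot: [2.812, 1.392, -0.005]
ft_force: [0.1, 0.0, -0.6]
grip_width: 0.404
grip_force: 0.0
```

>>> step_arm([
  {"travel": [0,0,0],"turn": [0,0,0]},
  {"travel": [0,0,0],"turn": [0,0,0]},
  {"travel": [0,0,0],"turn": [0,0,0]},
])

```text
time: 10.95
position: [0.5453, 0.1572, 0.1284]
tool_rot: [-2.802, -1.417, -0.002]
ft_force: [0.3, -0.4, -0.0]
grip_width: 0.404
grip_force: 0.0
```

Run:
```python
from h import *
print(now(4),P(4,.07,.38,.062))
```

```text
{'t': 10.95, 'q': np.float64(0.15), 'r': np.float64(0.042), 'z': np.float64(0.1284), 'F': array([ 0.3, -0.4, -0. ]), 'j': array([ 0.3 ,  0.31, -0.73,  1.77,  0.22,  1.15, -1.13])} (array([ 0.7,  3.3, 66.4]), array([-0.1, -0.1,  0.9]))
```

>>> step_arm([
  {"travel": [0,0.002,0.03],"turn": [0,0,0]},
  {"travel": [0,0.002,0.064],"turn": [0,0,0]},
  {"travel": [0,0.002,0.064],"turn": [0,0,0]},
])

```text
time: 11.25
position: [0.5438, 0.1546, 0.0605]
tool_rot: [-2.8, -1.415, 0.011]
ft_force: [-1.4, -0.1, -0.5]
grip_width: 0.398
grip_force: 0.0
```

>>> step_arm([
  {"travel": [0,0,0],"turn": [0,0,0]},
  {"travel": [0,0,0],"turn": [0,0,0]},
  {"travel": [0,0,0],"turn": [0,0,0]},
  {"travel": [0,0,0],"turn": [0,0,0]},
], gripper=0.0)

```text
time: 11.65
position: [0.5482, 0.1562, 0.0663]
tool_rot: [-2.803, -1.414, -0.006]
ft_force: [-2.3, 2.8, 4.1]
grip_width: 0.178
grip_force: 10.0
```

Run:
```python
from h import *
print(now(4))
for q in(.2,.36,.52,.7):print(q,P(4,q,.38,.062))
```

```text
{'t': 11.65, 'q': np.float64(0.078), 'r': np.float64(0.0419), 'z': np.float64(0.0663), 'F': array([-2.3,  2.8,  4.1]), 'j': array([ 0.28,  0.38, -0.71,  1.82,  0.28,  1.04, -1.18])}
0.2 (array([-1.3, -5. ,  4.3]), array([-0. , -0.3,  0.8]))
0.36 (array([ -1.9, -11.7,   4.3]), array([-0. , -0.3,  0.8]))
0.52 (array([ -1.4, -18.4,   4.3]), array([-0. , -0.3,  0.8]))
0.7 (array([  0.5, -25.7,   4.3]), array([-0. , -0.3,  0.8]))
```

>>> step_arm([
  {"travel": [-0.001,-0.009,0.002],"turn": [0,0,0]},
  {"travel": [-0.002,-0.016,0.002],"turn": [0,0,0]},
  {"travel": [-0.0015,-0.023,0.002],"turn": [0,0,0]},
  {"travel": [0,-0.029,0.002],"turn": [0,0,0]},
  {"travel": [0,-0.029,0.002],"turn": [0,0,0]},
])

```text
time: 12.15
position: [0.527, 0.1692, 0.0646]
tool_rot: [2.803, 1.409, 0.007]
ft_force: [0.7, -3.6, 7.0]
grip_width: 0.176
grip_force: 10.0
```

Run:
```python
from h import *
print(now(4),P(4,.7,.38,.062))
```

```text
{'t': 12.15, 'q': np.float64(0.661), 'r': np.float64(0.0442), 'z': np.float64(0.0646), 'F': array([ 0.7, -3.6,  7. ]), 'j': array([ 0.26,  0.35, -0.72,  1.87,  0.27,  1.02, -1.21])} (array([ 2.6, -1. ,  2.6]), array([ 0.4, -0.1,  0.6]))
```

>>> step_arm([
  {"travel": [0,0,0],"turn": [0,0,0]},
  {"travel": [0,0,0],"turn": [0,0,0]},
  {"travel": [0,0,-0.04],"turn": [0,0,0]},
  {"travel": [0,0,-0.07],"turn": [0,0,0]},
  {"travel": [0,0,-0.07],"turn": [0,0,0]},
], gripper=0.4)

```text
time: 12.65
position: [0.5269, 0.1729, 0.1368]
tool_rot: [2.805, 1.413, 0.014]
ft_force: [0.5, -0.3, 0.3]
grip_width: 0.39
grip_force: 0.0
```

Run:
```python
from h import *
print(now(4),P(1,.7,1.05,.13))
```

```text
{'t': 12.65, 'q': np.float64(0.733), 'r': np.float64(0.0421), 'z': np.float64(0.1368), 'F': array([ 0.5, -0.3,  0.3]), 'j': array([ 0.3 ,  0.26, -0.75,  1.8 ,  0.2 ,  1.15, -1.16])} (array([128.4,  -7.1,   7.7]), array([  0.4,  -0.3, -50.8]))
```

>>> step_arm([
  {"travel": [0.128,-0.007,0.005],"turn": [0,0,-51]},
  {"travel": [0.128,-0.007,0.005],"turn": [0,0,-51]},
  {"travel": [0.128,-0.007,0.005],"turn": [0,0,-51]},
  {"travel": [0.128,-0.007,0.005],"turn": [0,0,-51]},
  {"travel": [0.128,-0.007,0.005],"turn": [0,0,-51]},
])

```text
time: 13.15
position: [0.5941, 0.28, 0.1262]
tool_rot: [-2.081, -2.349, -0.001]
ft_force: [0.5, 0.1, -0.3]
grip_width: 0.401
grip_force: 0.0
```

>>> step_arm([
  {"travel": [0,0,0],"turn": [0,0,-8]},
  {"travel": [0,0,0],"turn": [0,0,-8]},
  {"travel": [0,0,0],"turn": [0,0,-8]},
])

```text
time: 13.45
position: [0.5946, 0.2783, 0.127]
tool_rot: [-1.928, -2.479, -0.001]
ft_force: [0.9, 0.6, 0.5]
grip_width: 0.4
grip_force: 0.0
```

Run:
```python
from h import *
print(now(1),P(1,.7,1.05,.062))
```

```text
{'t': 13.45, 'q': np.float64(0.788), 'r': np.float64(0.042), 'z': np.float64(0.127), 'F': array([0.9, 0.6, 0.5]), 'j': array([ 0.17,  0.56, -0.88,  1.54,  0.45,  1.25, -0.53])} (array([ 1. ,  3.5, 65. ]), array([-0. , -0.1, -0.1]))
```

>>> step_arm([
  {"travel": [0.001,0.003,0.03],"turn": [0,0,0]},
  {"travel": [0.001,0.003,0.064],"turn": [0,0,0]},
  {"travel": [0.001,0.003,0.064],"turn": [0,0,0]},
])

```text
time: 13.75
position: [0.5948, 0.278, 0.059]
tool_rot: [-1.925, -2.478, 0.01]
ft_force: [-0.0, -0.1, -0.4]
grip_width: 0.401
grip_force: 0.0
```

>>> step_arm([
  {"travel": [0,0,0],"turn": [0,0,0]},
  {"travel": [0,0,0],"turn": [0,0,0]},
  {"travel": [0,0,0],"turn": [0,0,0]},
  {"travel": [0,0,0],"turn": [0,0,0]},
], gripper=0.0)

```text
time: 14.15
position: [0.5977, 0.281, 0.0657]
tool_rot: [-1.925, -2.483, -0.004]
ft_force: [-2.5, -0.8, 5.2]
grip_width: 0.175
grip_force: 10.0
```

Run:
```python
from h import *
print(now(1))
for q in(.88,1.05,1.22,1.4):print(q,P(1,q,1.05,.062))
```

```text
{'t': 14.15, 'q': np.float64(0.69), 'r': np.float64(0.0415), 'z': np.float64(0.0657), 'F': array([-2.5, -0.8,  5.2]), 'j': array([ 0.14,  0.62, -0.85,  1.58,  0.5 ,  1.16, -0.56])}
0.88 (array([-2.6, -7.5,  3.6]), array([ 0.1, -0.1,  0.1]))
1.05 (array([ -3.1, -14.6,   3.6]), array([ 0.1, -0.1,  0.1]))
1.22 (array([ -2.5, -21.7,   3.6]), array([ 0.1, -0.1,  0.1]))
1.4 (array([ -0.6, -29. ,   3.6]), array([ 0.1, -0.1,  0.1]))
```

>>> step_arm([
  {"travel": [-0.0025,-0.01,0.002],"turn": [0,0,0]},
  {"travel": [-0.003,-0.017,0.002],"turn": [0,0,0]},
  {"travel": [-0.0025,-0.025,0.002],"turn": [0,0,0]},
  {"travel": [-0.0005,-0.032,0.002],"turn": [0,0,0]},
  {"travel": [0,-0.037,0.002],"turn": [0,0,0]},
])

```text
time: 14.65
position: [0.5691, 0.2706, 0.0651]
tool_rot: [1.922, 2.473, 0.021]
ft_force: [18.8, 2.6, -5.2]
grip_width: 0.173
grip_force: 10.0
```

>>> step_arm([
  {"travel": [0,0,0],"turn": [0,0,0]},
  {"travel": [0,0,0],"turn": [0,0,0]},
])

```text
time: 14.85
position: [0.5693, 0.2705, 0.065]
tool_rot: [1.923, 2.473, 0.02]
ft_force: [11.1, -0.2, 0.4]
grip_width: 0.18
grip_force: 10.0
```

Run:
```python
from h import *
print(now(1))
```

```text
{'t': 14.85, 'q': np.float64(1.405), 'r': np.float64(0.0447), 'z': np.float64(0.065), 'F': array([11.1, -0.2,  0.4]), 'j': array([ 0.18,  0.56, -0.87,  1.68,  0.48,  1.11, -0.57])}
```

>>> step_arm([
  {"travel": [0,0.003,0],"turn": [0,0,0]},
  {"travel": [0,0.003,0],"turn": [0,0,0]},
  {"travel": [0,0.003,-0.04],"turn": [0,0,0]},
  {"travel": [0,0.003,-0.07],"turn": [0,0,0]},
  {"travel": [0,0.003,-0.07],"turn": [0,0,0]},
], gripper=0.35)

```text
time: 15.35
position: [0.5663, 0.274, 0.1364]
tool_rot: [1.922, 2.482, 0.013]
ft_force: [1.2, -0.7, -0.9]
grip_width: 0.346
grip_force: 0.0
```

```bash
cat >> h.py <<'E'
def Q(k,q,qm,z,off):
    "as P, but shifted against the motion at qm: for pushing with the shut fingers' back"
    from bench import ctrl
    s=ctrl.get_state();t=np.radians(grip(k,qm)[1]-90)
    return go(s,(*(grip(k,q)[0]-off*np.array([np.cos(t),np.sin(t)])),z),grip(k,qm)[1]+90)
E
python3 - <<'E'
from h import *
print(now(1),Q(3,.72,1.05,.13,.036))
E
```

```text
{'t': 15.35, 'q': np.float64(1.486), 'r': np.float64(0.0416), 'z': np.float64(0.1364), 'F': array([ 1.2, -0.7, -0.9]), 'j': array([ 0.21,  0.49, -0.92,  1.61,  0.41,  1.23, -0.53])} (array([   5.8, -185.6,    5. ]), array([ 0.5, -0.2,  0.1]))
```

>>> step_arm([
  {"travel": [0.006,-0.185,0.003],"turn": [0,0,0]},
  {"travel": [0.006,-0.185,0.003],"turn": [0,0,0]},
  {"travel": [0.006,-0.185,0.003],"turn": [0,0,0]},
  {"travel": [0.006,-0.185,0.003],"turn": [0,0,0]},
  {"travel": [0.006,-0.185,0.003],"turn": [0,0,0]},
], gripper=0.0)

```text
time: 15.85
position: [0.3792, 0.2293, 0.1271]
tool_rot: [1.919, 2.481, -0.008]
ft_force: [0.4, -0.2, 0.1]
grip_width: 0.027
grip_force: 0.0
```

>>> step_arm([
  {"travel": [0,0,0],"turn": [0,0,0]},
  {"travel": [0,0,0],"turn": [0,0,0]},
  {"travel": [0,0,0],"turn": [0,0,0]},
])

```text
time: 16.15
position: [0.3848, 0.232, 0.1287]
tool_rot: [-1.923, -2.481, -0.005]
ft_force: [-0.4, -0.9, -0.9]
grip_width: 0.006
grip_force: 0.0
```

Run:
```python
from h import *
print(now(3),Q(3,.72,1.05,.062,.036))
```

```text
{'t': 16.15, 'q': np.float64(0.134), 'r': np.float64(0.0633), 'z': np.float64(0.1287), 'F': array([-0.4, -0.9, -0.9]), 'j': array([ 0.51,  0.02, -1.11,  2.03,  0.02,  1.1 , -0.35])} (array([ 0.9,  0.6, 66.7]), array([ 0. , -0.2,  0.1]))
```

>>> step_arm([
  {"travel": [0.001,0,0.03],"turn": [0,0,0]},
  {"travel": [0.001,0,0.065],"turn": [0,0,0]},
  {"travel": [0.001,0,0.065],"turn": [0,0,0]},
  {"travel": [0.001,0,0.065],"turn": [0,0,0]},
  {"travel": [0.001,0,0.065],"turn": [0,0,0]},
])

```text
time: 16.65
position: [0.385, 0.2335, 0.065]
tool_rot: [-1.924, -2.483, -0.006]
ft_force: [-0.8, -0.1, -0.0]
grip_width: 0.005
grip_force: 0.0
```

Run:
```python
from h import *
print(now(3))
for q in(.72,.88,1.05,1.22,1.4):print(q,Q(3,q,1.05,.062,.023))
```

```text
{'t': 16.65, 'q': np.float64(0.158), 'r': np.float64(0.0638), 'z': np.float64(0.065), 'F': array([-0.8, -0.1, -0. ]), 'j': array([ 0.45,  0.18, -1.1 ,  2.09,  0.19,  0.97, -0.5 ])}
0.72 (array([-0.4, 13.1,  3.1]), array([ 0.2, -0.2,  0.1]))
0.88 (array([ 1.3, 19.6,  3.1]), array([ 0.2, -0.2,  0.1]))
1.05 (array([ 1.9, 26.7,  3.1]), array([ 0.2, -0.2,  0.1]))
1.22 (array([ 1.3, 33.8,  3.1]), array([ 0.2, -0.2,  0.1]))
1.4 (array([-0.7, 41.1,  3.1]), array([ 0.2, -0.2,  0.1]))
```

>>> step_arm([
  {"travel": [0,0.013,0.002],"turn": [0,0,0]},
  {"travel": [0.001,0.02,0.002],"turn": [0,0,0]},
  {"travel": [0.002,0.027,0.002],"turn": [0,0,0]},
  {"travel": [0.001,0.034,0.002],"turn": [0,0,0]},
  {"travel": [-0.001,0.041,0.002],"turn": [0,0,0]},
])

```text
time: 17.15
position: [0.4228, 0.2432, 0.0624]
tool_rot: [-1.922, -2.483, -0.002]
ft_force: [-5.9, 1.0, 0.6]
grip_width: 0.007
grip_force: 1.9
```

>>> step_arm([
  {"travel": [0,0.003,0],"turn": [0,0,0]},
  {"travel": [0,0.006,0],"turn": [0,0,0]},
  {"travel": [0,0.006,0],"turn": [0,0,0]},
])

```text
time: 17.45
position: [0.4302, 0.2435, 0.0622]
tool_rot: [1.924, 2.483, 0.004]
ft_force: [-1.9, 0.5, 1.5]
grip_width: 0.003
grip_force: 0.7
```

Run:
```python
from h import *
print(now(3))
for q in(1.22,1.4):print(q,Q(3,q,1.05,.062,.023))
```

```text
{'t': 17.45, 'q': np.float64(0.962), 'r': np.float64(0.0387), 'z': np.float64(0.0622), 'F': array([-1.9,  0.5,  1.5]), 'j': array([ 0.36,  0.31, -1.03,  2.  ,  0.32,  1.  , -0.57])}
1.22 (array([  2.9, -12.5,   0.2]), array([ 0.1, -0.1,  0.1]))
1.4 (array([ 0.9, -5.2,  0.2]), array([ 0.1, -0.1,  0.1]))
```

>>> step_arm([
  {"travel": [0,0.004,0],"turn": [0,0,0]},
  {"travel": [0,0.008,0],"turn": [0,0,0]},
  {"travel": [0,0.008,0],"turn": [0,0,0]},
])

```text
time: 17.75
position: [0.4319, 0.2441, 0.061]
tool_rot: [-1.92, -2.479, 0.015]
ft_force: [-17.2, -3.8, 12.9]
grip_width: 0.006
grip_force: 8.5
```

Run:
```python
from h import *
print(now(3),grip(3,1.4))
```

```text
{'t': 17.75, 'q': np.float64(1.008), 'r': np.float64(0.0387), 'z': np.float64(0.061), 'F': array([-17.2,  -3.8,  12.9]), 'j': array([ 0.35,  0.33, -1.02,  1.98,  0.33,  1.02, -0.57])} (array([0.44720719, 0.24881828]), np.float64(84.28590868168477))
```

>>> step_arm([
  {"travel": [0,-0.02,0],"turn": [0,0,0]},
  {"travel": [0,-0.02,-0.03],"turn": [0,0,0]},
  {"travel": [0,-0.02,-0.07],"turn": [0,0,0]},
  {"travel": [0,-0.02,-0.07],"turn": [0,0,0]},
])

```text
time: 18.15
position: [0.422, 0.2415, 0.1364]
tool_rot: [1.921, 2.477, 0.015]
ft_force: [0.2, 0.6, 0.0]
grip_width: 0.005
grip_force: 0.0
```

Run:
```python
from h import *
print(now(3),Q(2,.74,1.05,.13,.034))
```

```text
{'t': 18.15, 'q': np.float64(0.753), 'r': np.float64(0.0403), 'z': np.float64(0.1364), 'F': array([0.2, 0.6, 0. ]), 'j': array([ 0.49,  0.15, -1.12,  1.95,  0.15,  1.12, -0.44])} (array([121. ,  92.6,   7.5]), array([  0.5,   0.5, -89.9]))
```

>>> step_arm([
  {"travel": [0.121,0.093,0.004],"turn": [0,0,-90]},
  {"travel": [0.121,0.093,0.004],"turn": [0,0,-90]},
  {"travel": [0.121,0.093,0.004],"turn": [0,0,-90]},
  {"travel": [0.121,0.093,0.004],"turn": [0,0,-90]},
  {"travel": [0.121,0.093,0.004],"turn": [0,0,-90]},
])

```text
time: 18.65
position: [0.4779, 0.3828, 0.1267]
tool_rot: [-0.868, -3.018, -0.005]
ft_force: [0.4, -0.3, 0.3]
grip_width: 0.005
grip_force: 0.0
```

>>> step_arm([
  {"travel": [0,0,0],"turn": [0,0,-47]},
  {"travel": [0,0,0],"turn": [0,0,-47]},
  {"travel": [0,0,0],"turn": [0,0,-47]},
  {"travel": [0,0,0],"turn": [0,0,-47]},
  {"travel": [0,0,0],"turn": [0,0,-47]},
])

```text
time: 19.15
position: [0.4791, 0.3799, 0.1272]
tool_rot: [-0.292, 3.126, 0.002]
ft_force: [0.5, 0.1, 1.2]
grip_width: 0.004
grip_force: 0.0
```

Run:
```python
from h import *
print(now(2),Q(2,.74,1.05,.062,.034))
```

```text
{'t': 19.15, 'q': np.float64(0.161), 'r': np.float64(0.0588), 'z': np.float64(0.1272), 'F': array([0.5, 0.1, 1.2]), 'j': array([ 0.21,  0.68, -1.28,  1.66,  0.67,  1.32,  0.57])} (array([-2.7,  1.3, 65.2]), array([ 0. ,  0.1, -3.7]))
```

>>> step_arm([
  {"travel": [-0.003,0.002,0.03],"turn": [0,0,-3]},
  {"travel": [-0.003,0.002,0.064],"turn": [0,0,-3]},
  {"travel": [-0.003,0.002,0.064],"turn": [0,0,-3]},
  {"travel": [-0.003,0.002,0.064],"turn": [0,0,-3]},
])

```text
time: 19.55
position: [0.4808, 0.3828, 0.0638]
tool_rot: [-0.365, 3.12, 0.002]
ft_force: [-0.3, 0.4, 0.1]
grip_width: 0.008
grip_force: 0.0
```

Run:
```python
from h import *
print(now(2))
for q in(.72,.88,1.05,1.22,1.4):print(q,Q(2,q,1.05,.062,.016))
```

```text
{'t': 19.55, 'q': np.float64(0.166), 'r': np.float64(0.0622), 'z': np.float64(0.0638), 'F': array([-0.3,  0.4,  0.1]), 'j': array([ 0.17,  0.75, -1.22,  1.7 ,  0.74,  1.24,  0.58])}
0.72 (array([ -0.6, -18.5,   1.7]), array([ 0.1,  0. , -1. ]))
0.88 (array([ -2.4, -24.9,   1.7]), array([ 0.1,  0. , -1. ]))
1.05 (array([ -3.1, -32. ,   1.7]), array([ 0.1,  0. , -1. ]))
1.22 (array([ -2.6, -39.1,   1.7]), array([ 0.1,  0. , -1. ]))
1.4 (array([ -0.8, -46.5,   1.7]), array([ 0.1,  0. , -1. ]))
```

>>> step_arm([
  {"travel": [0,-0.015,0.001],"turn": [0,0,0]},
  {"travel": [-0.002,-0.023,0.001],"turn": [0,0,0]},
  {"travel": [-0.003,-0.031,0.001],"turn": [0,0,0]},
  {"travel": [-0.003,-0.039,0.001],"turn": [0,0,0]},
  {"travel": [-0.001,-0.046,0.001],"turn": [0,0,0]},
])

```text
time: 20.05
position: [0.4942, 0.3403, 0.0649]
tool_rot: [-0.365, 3.115, 0.009]
ft_force: [3.2, 9.2, 0.7]
grip_width: 0.007
grip_force: 5.5
```

>>> step_arm([
  {"travel": [0,-0.004,0],"turn": [0,0,0]},
  {"travel": [0,-0.008,0],"turn": [0,0,0]},
  {"travel": [0,-0.008,0],"turn": [0,0,0]},
])

```text
time: 20.35
position: [0.4941, 0.3395, 0.0656]
tool_rot: [-0.371, 3.112, 0.03]
ft_force: [2.4, 19.5, -6.6]
grip_width: 0.005
grip_force: 8.8
```

Run:
```python
from h import *
print(now(2),Q(2,1.4,1.05,.062,.016))
```

```text
{'t': 20.35, 'q': np.float64(0.982), 'r': np.float64(0.0416), 'z': np.float64(0.0656), 'F': array([ 2.4, 19.5, -6.6]), 'j': array([ 0.29,  0.72, -1.25,  1.75,  0.73,  1.21,  0.65])} (array([ 2.1, -1.3,  3.5]), array([ 1. ,  0.5, -0.8]))
```

At the stop with 19.5 N. Next, lever 4 with the same yaw.

>>> step_arm([
  {"travel": [0,0.02,0],"turn": [0,0,0]},
  {"travel": [0,0.02,-0.03],"turn": [0,0,0]},
  {"travel": [0,0.02,-0.07],"turn": [0,0,0]},
  {"travel": [0,0.02,-0.07],"turn": [0,0,0]},
])

```text
time: 20.75
position: [0.491, 0.3522, 0.1385]
tool_rot: [-0.365, 3.112, 0.007]
ft_force: [0.2, 0.3, -0.0]
grip_width: 0.007
grip_force: 0.0
```

Run:
```python
from h import *
print(now(2),Q(4,.7,1.05,.13,.036))
```

```text
{'t': 20.75, 'q': np.float64(0.686), 'r': np.float64(0.0447), 'z': np.float64(0.1385), 'F': array([ 0.2,  0.3, -0. ]), 'j': array([ 0.29,  0.66, -1.31,  1.67,  0.66,  1.33,  0.67])} (array([   5.4, -220.1,    7.6]), array([ 0.2,  0.5, -1. ]))
```

>>> step_arm([
  {"travel": [0.0055,-0.22,0.005],"turn": [0,0,0]},
  {"travel": [0.0055,-0.22,0.005],"turn": [0,0,0]},
  {"travel": [0.0055,-0.22,0.005],"turn": [0,0,0]},
  {"travel": [0.0055,-0.22,0.005],"turn": [0,0,0]},
  {"travel": [0.0055,-0.22,0.005],"turn": [0,0,0]},
])

```text
time: 21.25
position: [0.5362, 0.1274, 0.1269]
tool_rot: [0.353, -3.121, 0.005]
ft_force: [-0.2, -0.2, -0.9]
grip_width: 0.01
grip_force: 0.0
```

>>> step_arm([
  {"travel": [0,0,0],"turn": [0,0,0]},
  {"travel": [0,0,0],"turn": [0,0,0]},
  {"travel": [0,0,0],"turn": [0,0,0]},
])

```text
time: 21.55
position: [0.5343, 0.1364, 0.1279]
tool_rot: [-0.369, 3.119, 0.003]
ft_force: [0.2, 0.4, -0.4]
grip_width: 0.006
grip_force: 0.0
```

Run:
```python
from h import *
print(now(4),Q(4,.7,1.05,.062,.036))
```

```text
{'t': 21.55, 'q': np.float64(0.174), 'r': np.float64(0.0655), 'z': np.float64(0.1279), 'F': array([ 0.2,  0.4, -0.4]), 'j': array([ 0.77,  0.55, -1.34,  1.8 ,  0.57,  1.25,  1.08])} (array([-2.4, -0.2, 65.9]), array([ 0.1,  0.1, -0.8]))
```

>>> step_arm([
  {"travel": [-0.0025,0,0.03],"turn": [0,0,0]},
  {"travel": [-0.0025,0,0.064],"turn": [0,0,0]},
  {"travel": [-0.0025,0,0.064],"turn": [0,0,0]},
  {"travel": [-0.0025,0,0.064],"turn": [0,0,0]},
])

```text
time: 21.95
position: [0.5367, 0.1373, 0.0641]
tool_rot: [-0.37, 3.119, 0.004]
ft_force: [-0.3, -0.2, -0.1]
grip_width: 0.007
grip_force: 0.0
```

Run:
```python
from h import *
print(now(4))
for q in(.72,.88,1.05,1.22,1.4):print(q,Q(4,q,1.05,.062,.016))
```

```text
{'t': 21.95, 'q': np.float64(0.146), 'r': np.float64(0.0637), 'z': np.float64(0.0641), 'F': array([-0.3, -0.2, -0.1]), 'j': array([ 0.7 ,  0.62, -1.25,  1.85,  0.64,  1.16,  1.03])}
0.72 (array([ 0.6, 20.4,  2.1]), array([ 0.1,  0. , -0.8]))
0.88 (array([ 2.4, 26.9,  2.1]), array([ 0.1,  0. , -0.8]))
1.05 (array([ 3.1, 34. ,  2.2]), array([ 0.1,  0. , -0.8]))
1.22 (array([ 2.6, 41.1,  2.2]), array([ 0.1,  0. , -0.8]))
1.4 (array([ 0.8, 48.4,  2.2]), array([ 0.1,  0. , -0.8]))
```

>>> step_arm([
  {"travel": [0.0005,0.017,0.001],"turn": [0,0,0]},
  {"travel": [0.0025,0.025,0.001],"turn": [0,0,0]},
  {"travel": [0.003,0.033,0.001],"turn": [0,0,0]},
  {"travel": [0.0025,0.041,0.001],"turn": [0,0,0]},
  {"travel": [0.001,0.048,0.001],"turn": [0,0,0]},
])

```text
time: 22.45
position: [0.5249, 0.1811, 0.0635]
tool_rot: [-0.366, 3.12, -0.003]
ft_force: [-1.9, -4.5, 0.4]
grip_width: 0.01
grip_force: 1.9
```

>>> step_arm([
  {"travel": [0,0.004,0],"turn": [0,0,0]},
  {"travel": [0,0.008,0],"turn": [0,0,0]},
  {"travel": [0,0.008,0],"turn": [0,0,0]},
])

```text
time: 22.75
position: [0.5243, 0.1858, 0.0633]
tool_rot: [-0.363, 3.12, -0.01]
ft_force: [-1.0, -11.6, 5.5]
grip_width: 0.008
grip_force: 5.3
```

Run:
```python
from h import *
print(now(4),Q(4,1.4,1.05,.062,.016))
```

```text
{'t': 22.75, 'q': np.float64(1.05), 'r': np.float64(0.0394), 'z': np.float64(0.0633), 'F': array([ -1. , -11.6,   5.5]), 'j': array([ 0.59,  0.62, -1.24,  1.84,  0.65,  1.16,  0.93])} (array([ 0. , -1.6,  1.3]), array([-0.4, -0. , -1.1]))
```

>>> step_arm([
  {"travel": [0,0.004,0],"turn": [0,0,0]},
  {"travel": [0,0.004,0],"turn": [0,0,0]},
])

```text
time: 22.95
position: [0.5242, 0.1862, 0.0632]
tool_rot: [0.36, -3.12, 0.019]
ft_force: [-2.1, -18.0, 9.5]
grip_width: 0.005
grip_force: 8.4
```

>>> step_arm([
  {"travel": [0,-0.03,0],"turn": [0,0,0]},
  {"travel": [0,-0.03,-0.03],"turn": [0,0,0]},
  {"travel": [0,-0.03,-0.08],"turn": [0,0,0]},
  {"travel": [0,-0.03,-0.13],"turn": [0,0,0]},
  {"travel": [0,-0.06,-0.18],"turn": [0,0,0]},
])

```text
time: 23.45
position: [0.5345, 0.1451, 0.2394]
tool_rot: [-0.379, 3.113, 0.009]
ft_force: [1.2, -1.1, -0.5]
grip_width: 0.012
grip_force: 0.0
```

>>> step_arm([
  {"travel": [0,-0.15,0],"turn": [0,0,0]},
  {"travel": [0,-0.15,0],"turn": [0,0,0]},
  {"travel": [0,-0.15,0],"turn": [0,0,0]},
  {"travel": [0,-0.15,0],"turn": [0,0,0]},
  {"travel": [0,-0.15,0],"turn": [0,0,0]},
])

```text
time: 23.95
position: [0.5708, -0.0072, 0.2359]
tool_rot: [-0.362, 3.118, 0.005]
ft_force: [-0.2, 0.7, 1.0]
grip_width: 0.005
grip_force: 0.0
```

Run:
```python
from h import *
from bench import ctrl
print(now(4));im=ctrl.get_image("top")[:,:,::-1]
cv2.imwrite("pics/top2.png",cv2.resize(im[115:225,130:245],None,fx=5,fy=5,interpolation=cv2.INTER_CUBIC))
```

```text
{'t': 23.95, 'q': np.float64(-0.312), 'r': np.float64(0.2029), 'z': np.float64(0.2359), 'F': array([-0.2,  0.7,  1. ]), 'j': array([ 1.01,  0.43, -1.31,  1.63,  0.42,  1.41,  1.45])}
```

View pics/top2.png

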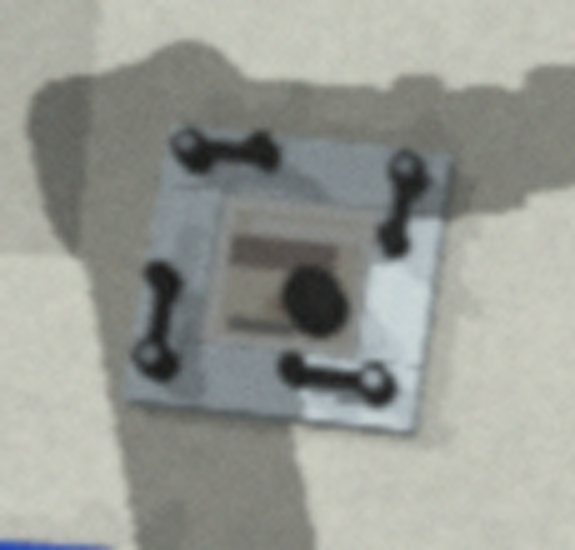

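All four levers now lie along the frame sides, with grips at crop (263,150), (393,240), (293,368) and (163,275). The loupe is still at (315,300), where it started. Handing in.

```bash
python3 -c "
from bench import ctrl
print(ctrl.close_job())"
```

```text
the job is handed in; nothing more can be done
None
```

I tightened all four levers crosswise, first to about half way (lever order 1, 3, 2, 4) and then to their stops in the same order. The job is handed in at about 24 s with the loupe still in place; no verdict came back.

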